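Load the filter canister in the vacuum station and hold its cover shut for pump-down

ROBOT

A 6-joint arm with a two-finger parallel gripper is mounted at the origin on the work surface. World frame = base frame: x ahead of the robot, y to its left, z up, the work surface at z = 0. Lengths are in m, angles in rad, forces in N, time in s.
With the tool pointing down it reaches from about 0.375 to 0.975 m from the base axis. Payload 3.8 kg.
Tool frame: the origin (TCP) lies on the mounting face of the last link; the fingertips stand 173 mm ahead of it and the grasp point (between the pads) lies 155 mm ahead of it (manip.grip_depth is the distance from the TCP to the grasp point, in m); y points along the fingers, x is the direction in which the jaws open and shut, and the axes are right-handed (so a half turn about y gives the same grasp; the last joint's range is limited). The gripper opens to 85 mm and grips with 20 to 120 N. Pads are 22 mm wide; open, the fingers measure 114 mm over their backs; the gripper's body (76 mm by 85 mm) begins 54 mm behind the grasp point. The pads swing forward as they close: fully open they stand 13 mm farther back than shut.
Start: joints at [-1.188, 0.264, 1.604, -0, 1.274, -0.037], TCP at [0.275, -0.616, 0.405] pointing down, gripper open.
Joint ranges: [-2.63, 2.63], [-0.94, 2.18], [0.31, 2.57], [-1.31, 4.45], [0, 2.66], [-2.55, 2.55]. Speed limits (rad/s): [2.57, 2.57, 3.14, 3.14, 3.14, 3.14].

INTERFACE

Orientations are given as a unit quaternion [w, x, y, z].
In Python, from plant import manip gives the robot as it stands. The module is installed in compiled form; this text tells all that it offers.
- The arm moves only by the shell command python3 -m handwheel 'ROWS' [OPENING] [FORCE]. ROWS is JSON, a list of rows, each an object of numbers: "dx", "dy", "dz": the shift along the world's x, y, z in mm; "turn": the turn about the world's z in degrees. In form: [{"dx": .., "dy": .., "dz": .., "turn": ..}, ...]. A call has 1 to 8 rows; each row is the pose to reach, as a shift and turn from the pose commanded when the call began; what a row does not reach only later rows make up. A row lasts 1/10 s, in which the tool goes at most 50 mm and 8.59 degrees, less where a joint would pass 70% of its speed; a pose out of reach is approached as far as the arm can. A call with a gripper value outside its range is refused whole. OPENING is the gripper command: -1 is shut, 1 is fully open, values between are in proportion, set as the call begins (- or left out, the last holds). The fingers move at their own pace and stop on an object; FORCE is the grip in N (left out, the last holds). Time passes only in rows, so rows that repeat a pose let the fingers close. It gives the time, the measured TCP pose, the force and the opening at its end, in the units of the state.
- manip.get_obs(): the state, without advancing time (a new reading comes with each control period).
- manip.capture(name): name is "scene" or "top"; returns a dict with "color" (384x512x3 uint8, red, green, blue), "range_z" (384x512 float32, m along the optical axis (not along the pixel's ray), 0 where there is no reading), "camera_matrix" (3x3 intrinsics, pixels), "k1" (the pictures are not rectified: a ray, as slopes to the right and down, at radius r is drawn at 1 + k1 r^2 times it, then the intrinsics apply), "extrinsics" (4x4, takes a point from world to camera coordinates). Camera axes: x right, y down, z forward; pixel columns grow to the right and rows downward; lengths in m; the calibration is good to about 2 mm. A picture is of the moment at which its call begins.
- manip.hand_in(): hands the job in, once; it reports no verdict.
The state is a dict: "clock": time; "joint_pos": joint angles; "qd": joint speeds; "tau": joint torques, N m; "position": TCP position; "tcp_rot": TCP orientation; "ft_force": force on the tool from outside, world axes, zero at the start; "moment": the same for the moment, N m; "finger_gap": finger opening in m.
Only numpy, scipy, OpenCV 4.12 (cv2) and the standard library are available. Lean on these libraries where they do the work, as an engineer would, in place of code of your own. Each camera call takes 0.05 s, during which the arm holds its last target.

TASK

Put the white filter canister upright into the well of the vacuum station and push it down until its sprung valve plate is fully depressed, then let go of it and lower the hinged cover over it. Turn the cover's wing fastener clockwise until it lines up with its slot and the two marks, then press the cover down flush against its seal and finish like that, still holding it firmly pressed (the pump is about to draw down). Leave the other things on the bench where they are.

Things in the scene. Friction and masses are not known exactly. Their poses are not given: they have to be found in the camera images.
- canister_center (a point): Filter canister, loose, upright, 85 mm tall, about 0.25 kg: white body 56 mm wide up to 50 mm, cone to 56 mm, then a plain grey cap 45 mm wide from 56 mm to the top (lift it by the cap, from above). The point is on its axis half-way up, 42.5 mm above its base; z along its axis. It shares three places with a slimmer amber jar and a lower black tin, which change places.
- station: Vacuum station, fixed: white housing 240 mm (x) by 270 mm (y), flat top frame 130 mm above the bench. Origin: centre of its underside; x away from the robot, y to the robot's left at zero yaw, z up. In its top is a recess 35 mm deep, from 75 mm before to 75 mm beyond the well along x and 50 mm either way along y; the canister's well is in the recess floor.
- well (a point): Centre of the mouth of the canister well, a 68 mm square hole in the recess floor, 95 mm above the bench; axes are the station's. A sprung valve plate lies 46 mm below the mouth: a canister standing on it has its cap 5 mm above the frame (the cover then cannot close) and pressed home its centre is 11.5 mm below this point, its cap 3 mm below the frame.
- valve_plate (a joint): The sprung plate at the bottom of the well: 0 = up, 0.008 m = fully depressed, on its stop. About 12 N pushes it fully down (the canister's weight alone does not move it); its stiff stem seal then keeps it down.
- cover_hinge (a point): Middle of the cover's hinge axis, 136 mm above the bench, 75 mm from the well's centre along the station's +y. Axes turn with the cover: x along the hinge (the station's x), -y towards the free edge, z out of its outer face. The cover is a grey plate 180 mm along x and 8 mm thick, centred on the hinge plane, from 8 to 180 mm from the axis.
- cover_edge (a point): Middle of the cover's free edge, half-way through its thickness, 180 mm from the hinge axis; axes as at cover_hinge. Push from behind it (the outer face) to bring the cover over; the wing fastener stands out of that face at the middle, so push 50 mm or more to one side.
- cover (a joint): Opening in rad: 0 = flush on its seal, 1.57 = upright, 1.95 = stop, leaning away from the well. It starts past upright and, its hinge being stiff, stays where left (3 to 6 N at the edge moves it). With the fastener out of line its cross pin lands on the frame at about 0.05; in line, the cover meets the seal at about 0.03 and about 12 N at the fastener makes it flush. Let go, it lifts again.
- wing (a point): Wing head of the cover's quarter-turn fastener: steel bar 44 mm long (its x) and 10 mm thick (its y), a line milled along its top, on a collar 26 mm wide and 3 mm high. The point is its centre, 155 mm from the hinge axis at the middle of the cover, 14 mm above the outer face (top 25 mm above it); 154 mm above the bench with the cover flush. z is its turning axis, out of the cover.
- fastener (a joint): Turn of the fastener in rad, positive anticlockwise seen on the outer face: 0 = wing along the station's x, in line with the two black marks on the cover, cross pin over the slot in the frame (it enters within about 0.2). Starts 0.7 to 1.35 anticlockwise, so turn it clockwise; stops at -0.4 and 1.65; light friction keeps it where left.
- jar: Bystander: amber screw-cap jar, 46 mm wide, 62 mm tall; leave it where it is. Origin at the centre of its underside.
- tin: Bystander: black lens tin, 52 mm wide, 52 mm tall; leave it where it is. Origin at the centre of its underside.
- media_a: Bystander: media bottle with white cap, 66 mm wide, 165 mm tall; leave it where it is. Origin at the centre of its underside.
- media_b: Bystander: media bottle like media_a; leave it where it is. Origin at the centre of its underside.
- tip_box: Bystander: pipette-tip box, 82 x 122 x 75 mm; leave it where it is. Origin at the centre of its underside.
- tube_rack: Bystander: tube rack, 75 x 210 mm, 105 mm tall with its tubes; leave it where it is. Origin at the centre of its underside.
- dishes: Bystander: stack of three dishes, 88 mm wide, 43 mm tall; leave it where it is. Origin at the centre of its underside.
- timer: Bystander: bench timer, 62 x 62 x 16 mm; leave it where it is. Origin at the centre of its underside.
Mind the look-alikes: they are no part of the job. Leave any yellow look-alike of the part that bears canister_center alone.

How it is judged:
By the outcome, as a careful person would: the job done as asked, in the order asked, and still so for the second after the job is handed in, while the arm keeps its last pose, push and grip.
It also fails if it takes over 59 s, if anything falls off the work surface, if the arm or the gripper's body presses on something with over 40 N, if the wrist force passes 120 N, or if a joint passes its speed limit or range.

## Working session

There is one attempt and no reset: what is moved stays moved. The work goes in short steps, Python scripts to look and compute and a shell command to move; the robot and the scene stay as the last step left them, time stands still between calls to the robot, and variables do not carry over. Pictures are saved under pics/ and viewed, and the job is handed in when it is done.

```bash
mkdir -p pics; cat > h.py <<'E'
import numpy as np, cv2
from plant import manip
def cap(name,fn=None):
    c=manip.capture(name)
    if fn: cv2.imwrite('pics/'+fn,cv2.cvtColor(c['color'],cv2.COLOR_RGB2BGR))
    np.savez('last_%s.npz'%name,**{k:np.array(v) for k,v in c.items()})
    return c
def load(name): return dict(np.load('last_%s.npz'%name))
def slopes(c,uv):
    K=np.array(c['camera_matrix']);k=float(c['k1'])
    d=(np.atleast_2d(uv)-K[:2,2])/[K[0,0],K[1,1]]
    s=d.copy()
    for _ in range(20): s=d/(1+k*(s**2).sum(1,keepdims=True))
    return s
def plane(c,uv,z):
    s=slopes(c,uv);E=np.array(c['extrinsics']);R=E[:3,:3];o=-R.T@E[:3,3]
    d=np.c_[s,np.ones(len(s))]@R
    return o+d*((z-o[2])/d[:,2])[:,None]
def cloud(c):
    h,w=c['range_z'].shape
    v,u=np.mgrid[:h,:w];s=slopes(c,np.c_[u.ravel(),v.ravel()].astype(float))
    Z=c['range_z'].ravel()[:,None];E=np.array(c['extrinsics'])
    P=(np.c_[s,np.ones(len(s))]*Z-E[:3,3])@E[:3,:3]
    P[Z[:,0]==0]=np.nan
    return P.reshape(h,w,3)
def proj(c,P):
    E=np.array(c['extrinsics']);q=np.atleast_2d(P)@E[:3,:3].T+E[:3,3];s=q[:,:2]/q[:,2:]
    s=s*(1+float(c['k1'])*(s**2).sum(1,keepdims=True));K=np.array(c['camera_matrix'])
    return s*[K[0,0],K[1,1]]+K[:2,2]
E
python3 - <<'E'
from h import *
for n in('scene','top'):
    c=cap(n,n+'0.png');E=c['extrinsics'];print(n,c['camera_matrix'],c['k1'],-E[:3,:3].T@E[:3,3],E[2,:3])
print(manip.get_obs())
E
```

```text
scene [[359.51257083   0.         252.37007111]
 [  0.         359.51257083 193.09442538]
 [  0.           0.           1.        ]] -0.019402233045469095 [ 1.32799235 -0.61121103  0.81683515] [-0.63396539  0.51077544 -0.58068609]
top [[418.41454622   0.         260.47202325]
 [  0.         418.41454622 189.88312587]
 [  0.           0.           1.        ]] 4.0016240676864815e-05 [0.45849649 0.0220468  1.51054556] [ 0.0811476  -0.02417666 -0.99640883]
{'clock': 0.1, 'joint_pos': array([-1.18791683e+00,  2.64666151e-01,  1.60523612e+00,  9.32351693e-07,
        1.27369533e+00, -3.68638631e-02]), 'qd': array([ 0.00076407, -0.00149312, -0.00236669,  0.0003751 , -0.00027736,
       -0.00015131]), 'tau': array([ 2.79432570e-04, -5.16709685e+01, -3.68588483e+01, -1.21987813e-05,
        6.29872695e-03, -7.81984568e-06]), 'position': array([ 0.27498538, -0.61610969,  0.40349474]), 'tcp_rot': array([ 0.5936034 , -0.59278795,  0.38544137, -0.38428166]), 'ft_force': array([-0.02661762,  0.23240905, -0.02542625]), 'moment': array([ 0.02042339, -0.01376917,  0.00966837]), 'finger_gap': 0.08558623076461992}
```

View pics/scene0.png

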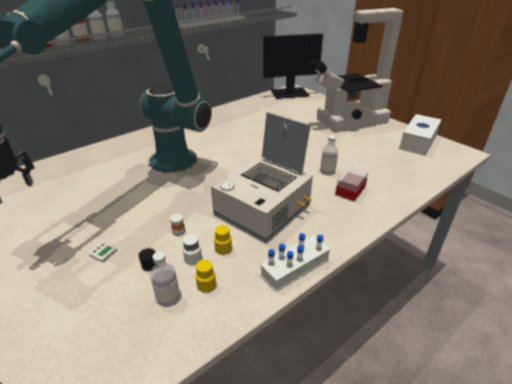

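View pics/top0.png

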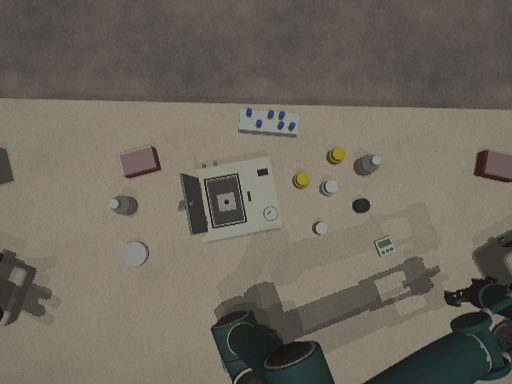

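```bash
python3 - <<'E'
from h import *
from scipy.spatial.transform import Rotation as R
q=manip.get_obs()['tcp_rot'];print(R.from_quat([*q[1:],q[0]]).as_matrix().round(3), manip.grip_depth)
for n in('top',):
    c=load(n);cv2.imwrite('pics/top0big.png',cv2.cvtColor(cv2.resize(c['color'][60:330,100:460],None,fx=2.2,fy=2.2,interpolation=cv2.INTER_CUBIC),cv2.COLOR_RGB2BGR))
E
```

```text
[[ 0.408 -0.001  0.913]
 [-0.913  0.002  0.408]
 [-0.002 -1.     0.   ]] 0.1547
```

View pics/top0big.png

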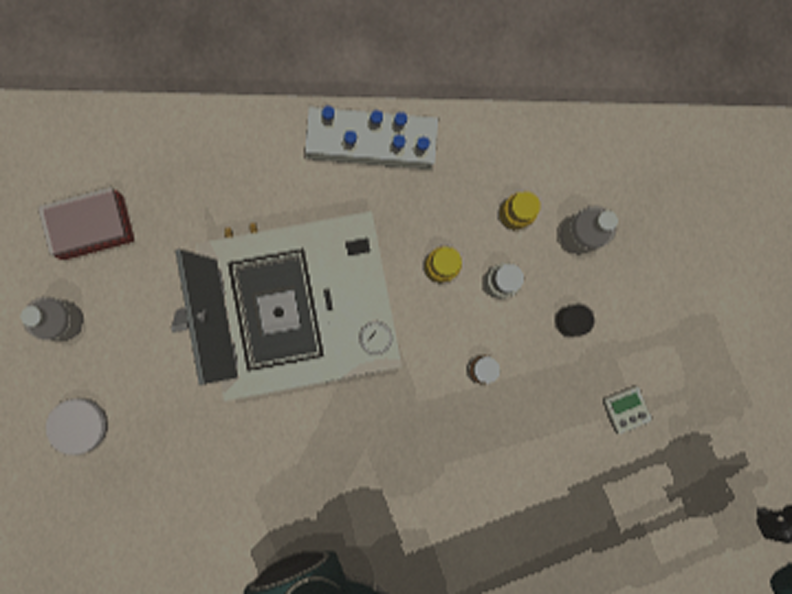

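```bash
python3 - <<'E'
from h import *
c=load('top');P=cloud(c)
def reg(u0,u1,v0,v1,z0,z1):
    p=P[v0:v1,u0:u1].reshape(-1,3);return p[(p[:,2]>z0)&(p[:,2]<z1)]
for nm,b in dict(can=(318,342,176,200),jar=(310,332,217,240),tin=(350,374,195,217),y1=(290,314,170,192),y2=(325,350,145,168)).items():
    p=reg(*b,0.02,0.3);print(nm,p[:,2].max().round(4))
    zt=np.percentile(p[:,2],95);t=p[p[:,2]>zt-0.006];print(len(t),zt.round(4),((t.max(0)+t.min(0))/2).round(4),t.mean(0).round(4),(t.max(0)-t.min(0)).round(4))
# station frame top
p=reg(170,300,140,250,0.122,0.138);h=cv2.minAreaRect((p[:,:2]*1000).astype(np.float32));print('top',h,np.median(p[:,2]))
# recess floor
p=reg(190,260,160,240,0.088,0.102);print('floor',cv2.minAreaRect((p[:,:2]*1000).astype(np.float32)),np.median(p[:,2]))
for (z0,z1) in [(0.14,0.18),(0.18,0.22),(0.22,0.26),(0.26,0.30),(.3,.34)]:
    p=reg(165,225,160,245,z0,z1)
    if len(p): print(z0,len(p),p.mean(0).round(3),p.min(0).round(3),p.max(0).round(3))
E
```

```text
can 0.0909
100 0.0874 [ 0.5925 -0.2551  0.0862] [ 0.5938 -0.255   0.0846] [0.0419 0.0422 0.0094]
jar 0.0682
83 0.0643 [ 0.4496 -0.2247  0.0633] [ 0.4504 -0.225   0.0614] [0.038  0.0352 0.0098]
tin 0.0588
119 0.055 [ 0.5322 -0.3721  0.0539] [ 0.5334 -0.3728  0.052 ] [0.0461 0.0459 0.0098]
y1 0.0916
95 0.0875 [ 0.6182 -0.1581  0.0865] [ 0.6182 -0.1576  0.0845] [0.0418 0.0422 0.01  ]
y2 0.0928
102 0.0877 [ 0.7074 -0.2793  0.0873] [ 0.7082 -0.2809  0.0849] [0.0429 0.0415 0.011 ]
top ((543.066162109375, 71.24357604980469), (240.3665313720703, 270.236083984375), 11.733315467834473) 0.12858321067736994
floor ((516.8946533203125, 84.17711639404297), (197.23593139648438, 135.52842712402344), 12.110072135925293) 0.09377514801770881
0.14 167 [0.519 0.179 0.163] [0.433 0.16  0.14 ] [0.607 0.197 0.18 ]
0.18 193 [0.518 0.185 0.201] [0.431 0.165 0.18 ] [0.607 0.204 0.22 ]
0.22 207 [0.518 0.191 0.24 ] [0.431 0.171 0.22 ] [0.604 0.213 0.26 ]
0.26 287 [0.514 0.2   0.282] [0.429 0.177 0.26 ] [0.604 0.231 0.3  ]
0.3 260 [0.513 0.205 0.309] [0.427 0.183 0.3  ] [0.601 0.229 0.318]
```

```bash
python3 - <<'E'
from h import *
for n in('top','scene'):
    c=load(n)
    if n=='top': u0,v0,u1,v1,f=180,150,285,245,6
    else: u0,v0,u1,v1,f=205,110,320,240,4.6
    cv2.imwrite('pics/st_%s.png'%n,cv2.cvtColor(cv2.resize(c['color'][v0:v1,u0:u1],None,fx=f,fy=f,interpolation=cv2.INTER_CUBIC),cv2.COLOR_RGB2BGR))
c=load('top');P=cloud(c)
b=P[150:245,180:285].reshape(-1,3)
yaw=np.radians(11.7);ax=np.array([np.cos(yaw),np.sin(yaw)]);ay=np.array([-ax[1],ax[0]])
o=np.array([.5431,.0712]);
L=np.c_[(b[:,:2]-o)@ax,(b[:,:2]-o)@ay,b[:,2]]*1000
# recess: points lower than 0.115 inside |x|<100,|y|<110
m=(abs(L[:,0])<100)&(abs(L[:,1])<115)&(L[:,2]<110)
print('recess',np.percentile(L[m],[1,99],axis=0).round(1),m.sum())
m2=m&(L[:,2]<80)
print('well',np.percentile(L[m2],[2,98],axis=0).round(1),m2.sum())
m3=m&(L[:,2]>88); print('floor',np.percentile(L[m3],[2,98],axis=0).round(1))
E
```

```text
recess [[-73.  -44.8  24.5]
 [ 74.8  84.9 103.5]] 1354
well [[-30.    4.1  22.8]
 [ 34.1  69.   67.4]] 389
floor [[-72.5 -42.2  88.8]
 [ 74.5  84.6 102. ]]
```

View pics/st_top.png

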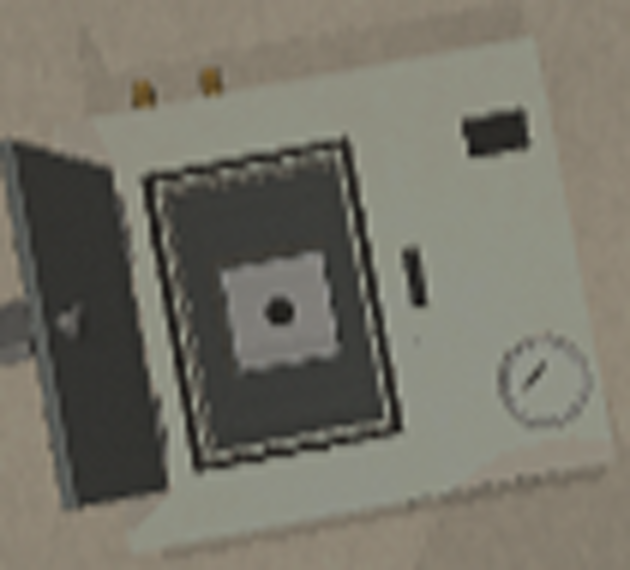

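View pics/st_scene.png

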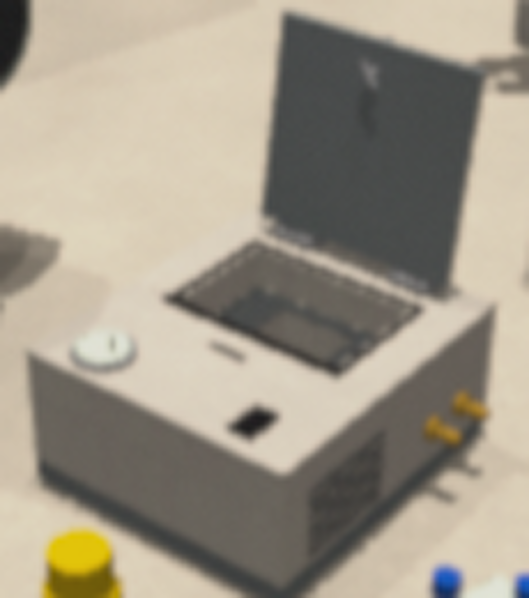

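```bash
python3 - <<'E'
from h import *
c=load('top');yaw=np.radians(11.7);ax=np.array([np.cos(yaw),np.sin(yaw)]);ay=np.array([-ax[1],ax[0]])
o=np.array([.5431,.0712])
def rep(nm,X): 
    X=np.atleast_2d(X)[:,:2];print(nm,(X.mean(0)*1000).round(1),((X-o)@ax*1000).round(1),((X-o)@ay*1000).round(1))
z=np.array([[150,178],[348,143],[396,430],[200,466]])/6+[180,150]-0.5
X=plane(c,z,.131);rep('seal',X)
s=np.array([[415,277]])/6+[180,150]-.5; rep('slot',plane(c,s,.13))
g=cv2.cvtColor(c['color'],cv2.COLOR_RGB2GRAY);sub=g[185:220,208:245]
m=(sub>95).astype(np.uint8)
n,l,st,ce=cv2.connectedComponentsWithStats(m);print(st,ce)
for i in range(1,n):
    if st[i,4]>100:
        cc=max(cv2.findContours((l==i).astype(np.uint8),0,1)[0],key=cv2.contourArea)
        r=cv2.minAreaRect(cc);print(r)
        b=cv2.boxPoints(r)+[208,185];rep('wellbox@.095',plane(c,b,.095));rep('@.05',plane(c,b,.05))
# station top edges by color at z .13 corner check (zoom picks)
z=np.array([[95,117],[533,38],[612,465],[135,548]])/6+[180,150]-.5
X=plane(c,z,.13);rep('housing',X)
for nm,b in dict(media_a=(352,385,150,178),media_b=(105,140,192,218),dish=(118,150,238,270)).items():
    P=cloud(c)[b[2]:b[3],b[0]:b[1]].reshape(-1,3);P=P[P[:,2]>.03];zt=np.percentile(P[:,2],97);t=P[P[:,2]>zt-.012];print(nm,zt.round(3),t.mean(0).round(3))
# yellow/canister caps in both views
E
python3 - <<'E'
import sys;sys.path.insert(0,'.')
from h import *
c=load('top')
cv2.imwrite('pics/can_top.png',cv2.cvtColor(cv2.resize(c['color'][140:245,285:385],None,fx=5.5,fy=5.5,interpolation=cv2.INTER_CUBIC),cv2.COLOR_RGB2BGR))
c=load('scene')
cv2.imwrite('pics/can_scene.png',cv2.cvtColor(cv2.resize(c['color'][205:310,130:250],None,fx=5.5,fy=5.5,interpolation=cv2.INTER_CUBIC),cv2.COLOR_RGB2BGR))
E
```

```text
seal [535.  104.7] [ 79.6  78.6 -81.8 -81. ] [ 88.6 -22.  -18.9  89.8]
slot [551.1  27.3] [-1.1] [-44.6]
[[  0   0  37  35 884]
 [ 30   0   2   9   9]
 [ 33   0   4  22  54]
 [  0   7   1   4   4]
 [  9   7  19  20 274]
 [ 32  10   3  15  15]
 [  1  12   1   5   5]
 [  3  16   1   1   1]
 [  2  18   3  10  11]
 [  0  22   3  13  22]
 [  5  27   1   1   1]
 [ 35  26   2   9   9]
 [  4  29   1   5   5]
 [  6  33   1   1   1]] [[17.24434389 17.32126697]
 [30.55555556  4.        ]
 [35.01851852  7.7037037 ]
 [ 0.          8.5       ]
 [18.27737226 16.40875912]
 [32.93333333 17.        ]
 [ 1.         14.        ]
 [ 3.         16.        ]
 [ 2.63636364 22.45454545]
 [ 0.5        29.45454545]
 [ 5.         27.        ]
 [35.44444444 30.        ]
 [ 4.         31.        ]
 [ 6.         33.        ]]
((18.230770111083984, 16.653846740722656), (17.454336166381836, 17.062103271484375), 78.69007110595703)
wellbox@.095 [531.8 102.8] [ 24.6  25.3 -33.9 -34.5] [62.5  4.9  4.1 61.5]
@.05 [534.2 105.4] [ 28.3  29.  -32.  -32.6] [65.5  6.   5.2 64.5]
housing [543.  66.] [ 118.6  117.5 -122.8 -118.2] [ 112.5 -133.7 -131.7  132.5]
media_a 0.166 [ 0.675 -0.386  0.163]
media_b 0.165 [0.518 0.457 0.163]
dish 0.048 [0.351 0.423 0.042]
```

View pics/can_top.png

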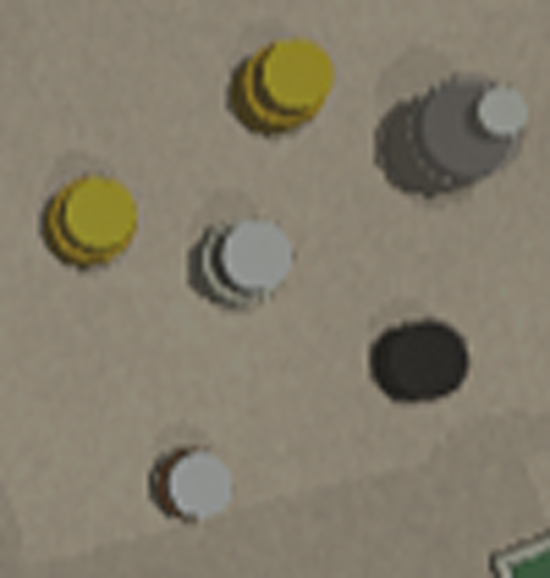

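View pics/can_scene.png

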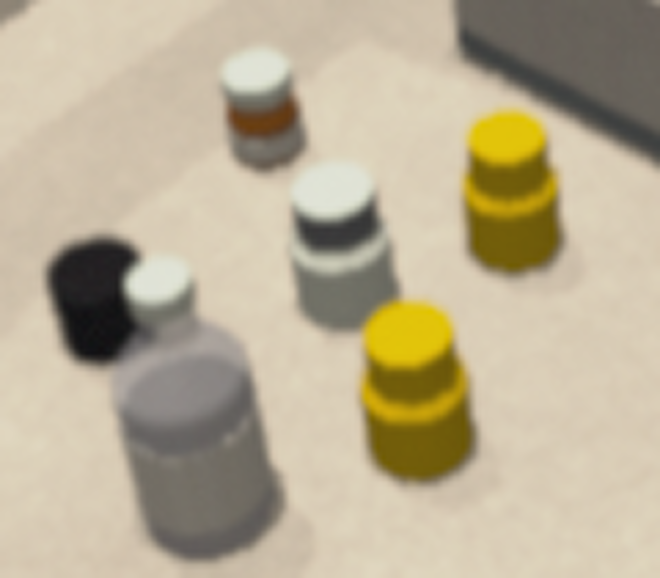

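```bash
python3 - <<'E'
from h import *
c=load('top');s=load('scene')
def pk(c,u,v,u0,v0,f,z): return (plane(c,np.array([[u/f+u0-.5,v/f+v0-.5]]),z)[0,:2]*1000).round(1)
print('can',pk(c,256,256,285,140,5.5,.085),pk(s,334,191,130,205,5.5,.085))
print('y1',pk(c,100,214,285,140,5.5,.085),pk(s,508,138,130,205,5.5,.085))
print('y2',pk(c,297,75,285,140,5.5,.085),pk(s,409,333,130,205,5.5,.085))
print('jar',pk(c,199,484,285,140,5.5,.062),pk(s,257,75,130,205,5.5,.062))
print('tin',pk(c,420,361,285,140,5.5,.052))
print('seal scene',(plane(s,np.array([[258,238],[425,310],[340,377],[168,297]])/4.6+[205,110]-.5,.131)[:,:2]*1000).round(1).tolist(),(plane(s,np.array([[258,238],[425,310],[340,377],[168,297]])/4.6+[205,110]-.5,.131)[:,:2]*1000).mean(0))
E
```

```text
can [ 592.2 -254.9] [ 593.6 -259.2]
y1 [ 616.7 -157. ] [ 618.5 -161.5]
y2 [ 707.  -280.6] [ 707.  -284.6]
jar [ 449.5 -223.6] [ 452.8 -230.5]
tin [ 529.9 -366.6]
seal scene [[439.6, 145.8], [603.6, 173.4], [627.2, 63.9], [463.2, 34.7]] [533.41365844 104.44296179]
```

```bash
python3 -m handwheel '[{"dx":30,"dy":34,"dz":0,"turn":8},{"dx":60,"dy":68,"dz":0,"turn":16},{"dx":92,"dy":104,"dz":0,"turn":24},{"dx":124,"dy":140,"dz":0,"turn":32},{"dx":156,"dy":176,"dz":0,"turn":40},{"dx":188,"dy":212,"dz":0,"turn":48},{"dx":220,"dy":248,"dz":0,"turn":56},{"dx":250,"dy":282,"dz":0,"turn":64}]' 0.5 60; python3 -m handwheel '[{"dx":24,"dy":28,"dz":0,"turn":7},{"dx":48,"dy":55,"dz":-10,"turn":13.6},{"dx":68,"dy":78,"dz":-40,"turn":13.6},{"dx":68,"dy":78,"dz":-60,"turn":13.6},{"dx":68,"dy":78,"dz":-60,"turn":13.6}]'; python3 -c "
from plant import manip;print(manip.get_obs()['joint_pos'])"
```

```text
clock: 0.9
position: [0.5261, -0.3324, 0.4042]
tcp_rot: [0.707, -0.707, 0.01, -0.01]
ft_force: [-0.1, -0.6, 0.6]
finger_gap: 0.064
clock: 1.4
position: [0.5921, -0.2546, 0.3399]
tcp_rot: [0.705, -0.702, -0.07, 0.075]
ft_force: [-0.6, -0.3, -0.9]
finger_gap: 0.0639
[-4.44636814e-01  2.55729370e-01  1.73669228e+00 -1.40918286e-04
  1.15775138e+00 -6.50004915e-01]
```

```bash
python3 - <<'E'
from h import *
print(manip.get_obs()['position'])
c=cap('top');cv2.imwrite('pics/t1.png',cv2.cvtColor(cv2.resize(c['color'][140:245,285:385],None,fx=5.5,fy=5.5,interpolation=cv2.INTER_CUBIC),cv2.COLOR_RGB2BGR))
c=cap('scene');cv2.imwrite('pics/s1.png',cv2.cvtColor(cv2.resize(c['color'][180:310,120:260],None,fx=4.5,fy=4.5,interpolation=cv2.INTER_CUBIC),cv2.COLOR_RGB2BGR))
E
```

```text
[ 0.59213441 -0.2545699   0.33986436]
```

View pics/s1.png

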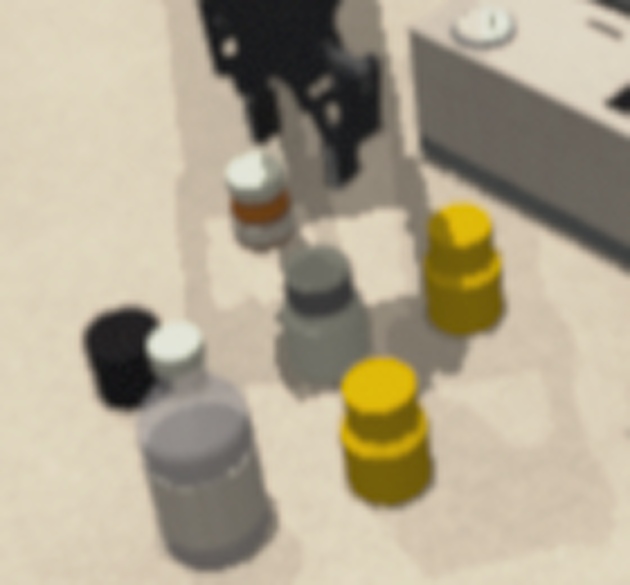

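```bash
python3 -m handwheel '[{"dx":0,"dy":-1,"dz":-35,"turn":0},{"dx":0,"dy":-1,"dz":-70,"turn":0},{"dx":0,"dy":-1,"dz":-90,"turn":0},{"dx":0,"dy":-1,"dz":-106,"turn":0},{"dx":0,"dy":-1,"dz":-106,"turn":0}]'; python3 -m handwheel '[{"dx":0,"dy":0,"dz":0,"turn":0},{"dx":0,"dy":0,"dz":0,"turn":0},{"dx":0,"dy":0,"dz":0,"turn":0},{"dx":0,"dy":0,"dz":0,"turn":0},{"dx":0,"dy":0,"dz":0,"turn":0}]' -1 60
```

```text
clock: 2.0
position: [0.5922, -0.2579, 0.2373]
tcp_rot: [0.704, -0.703, -0.071, 0.072]
ft_force: [-0.3, -0.4, -0.5]
finger_gap: 0.0638
clock: 2.5
position: [0.5939, -0.2579, 0.241]
tcp_rot: [-0.703, 0.704, 0.073, -0.071]
ft_force: [-1.1, -0.4, 7.4]
finger_gap: 0.0419
```

```bash
python3 -m handwheel '[{"dx":0,"dy":0,"dz":8,"turn":0},{"dx":0,"dy":0,"dz":30,"turn":0},{"dx":0,"dy":0,"dz":60,"turn":0},{"dx":0,"dy":0,"dz":60,"turn":0}]'; python3 - <<'E'
from h import *
c=cap('scene');cv2.imwrite('pics/s2.png',cv2.cvtColor(cv2.resize(c['color'][180:310,120:260],None,fx=4.5,fy=4.5,interpolation=cv2.INTER_CUBIC),cv2.COLOR_RGB2BGR))
E
```

```text
clock: 2.9
position: [0.5949, -0.258, 0.3037]
tcp_rot: [-0.702, 0.705, 0.075, -0.069]
ft_force: [1.7, -0.6, -2.7]
finger_gap: 0.0416
```

View pics/s2.png

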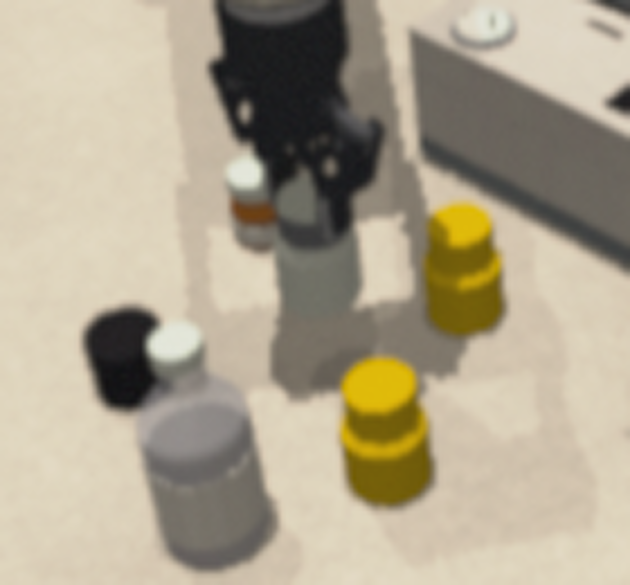

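```bash
python3 -m handwheel '[{"dx":0,"dy":0,"dz":35,"turn":0},{"dx":0,"dy":0,"dz":75,"turn":0},{"dx":-5,"dy":30,"dz":105,"turn":0},{"dx":-12,"dy":75,"dz":105,"turn":0},{"dx":-20,"dy":120,"dz":105,"turn":0},{"dx":-28,"dy":165,"dz":105,"turn":0},{"dx":-35,"dy":210,"dz":105,"turn":0},{"dx":-42,"dy":255,"dz":105,"turn":0}]';  python3 -m handwheel '[{"dx":-6,"dy":40,"dz":0,"turn":0},{"dx":-12,"dy":75,"dz":0,"turn":0},{"dx":-16,"dy":100,"dz":0,"turn":0},{"dx":-18,"dy":108,"dz":0,"turn":0},{"dx":-18,"dy":108,"dz":0,"turn":0},{"dx":-18,"dy":108,"dz":0,"turn":0}]'; python3 - <<'E'
from h import *
from scipy.spatial.transform import Rotation as R
o=manip.get_obs();q=o['tcp_rot'];print(R.from_quat([*q[1:],q[0]]).as_matrix().round(3), o['position'],o['ft_force'],o['joint_pos'].round(2))
c=cap('scene');cv2.imwrite('pics/s3.png',cv2.cvtColor(cv2.resize(c['color'][90:240,190:330],None,fx=4,fy=4,interpolation=cv2.INTER_CUBIC),cv2.COLOR_RGB2BGR))
E
```

```text
clock: 3.75
position: [0.5499, -0.0007, 0.4016]
tcp_rot: [0.704, -0.703, -0.071, 0.073]
ft_force: [0.4, 1.1, -1.3]
finger_gap: 0.0417
clock: 4.35
position: [0.533, 0.105, 0.4027]
tcp_rot: [-0.703, 0.704, 0.071, -0.072]
ft_force: [0.6, 0.1, -2.2]
finger_gap: 0.0418
[[ 0.979 -0.001 -0.202]
 [ 0.202 -0.001  0.979]
 [-0.002 -1.    -0.001]] [0.53299251 0.10504056 0.402706  ] [ 0.61254676  0.07073554 -2.15457628] [ 0.15  0.02  1.89 -0.    1.24 -0.05]
```

View pics/s3.png

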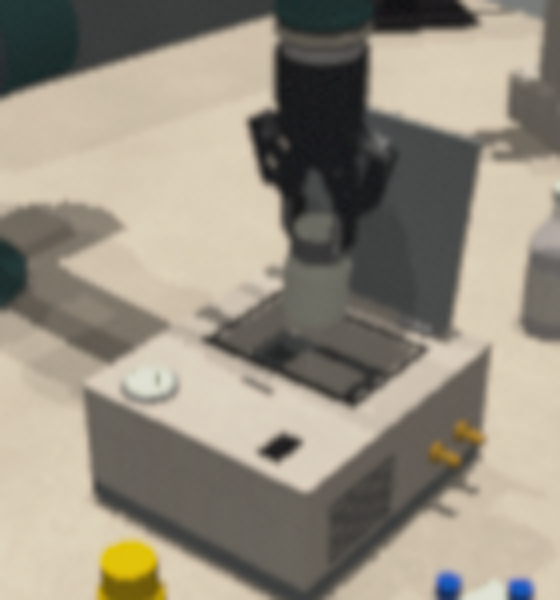

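```bash
python3 -m handwheel '[{"dx":1.5,"dy":0,"dz":-20,"turn":0},{"dx":1.5,"dy":0,"dz":-40,"turn":0},{"dx":1.5,"dy":0,"dz":-58,"turn":0},{"dx":1.5,"dy":0,"dz":-66,"turn":0},{"dx":1.5,"dy":0,"dz":-74,"turn":0},{"dx":1.5,"dy":0,"dz":-82,"turn":0}]'; python3 -m handwheel '[{"dx":0,"dy":0,"dz":-6,"turn":0},{"dx":0,"dy":0,"dz":-12,"turn":0},{"dx":0,"dy":0,"dz":-18,"turn":0},{"dx":0,"dy":0,"dz":-23,"turn":0},{"dx":0,"dy":0,"dz":-23,"turn":0}]'
```

```text
clock: 5.0
position: [0.5351, 0.1051, 0.3219]
tcp_rot: [-0.703, 0.703, 0.072, -0.071]
ft_force: [1.0, -0.2, -2.5]
finger_gap: 0.0413
clock: 5.5
position: [0.5342, 0.1056, 0.2978]
tcp_rot: [-0.703, 0.703, 0.071, -0.072]
ft_force: [-0.1, -0.2, -2.1]
finger_gap: 0.0418
```

```bash
python3 -m handwheel '[{"dx":0,"dy":0,"dz":-4,"turn":0},{"dx":0,"dy":0,"dz":-8,"turn":0},{"dx":0,"dy":0,"dz":-10,"turn":0},{"dx":0,"dy":0,"dz":-10,"turn":0}]'; python3 -m handwheel '[{"dx":0,"dy":0,"dz":-2,"turn":0},{"dx":0,"dy":0,"dz":-4,"turn":0},{"dx":0,"dy":0,"dz":-4,"turn":0}]';python3 -m handwheel '[{"dx":0,"dy":0,"dz":-2,"turn":0},{"dx":0,"dy":0,"dz":-4,"turn":0},{"dx":0,"dy":0,"dz":-4,"turn":0}]'
```

```text
clock: 5.9
position: [0.5348, 0.1057, 0.2894]
tcp_rot: [-0.703, 0.703, 0.072, -0.072]
ft_force: [-1.0, -0.3, 1.4]
finger_gap: 0.0419
clock: 6.2
position: [0.5349, 0.1057, 0.2858]
tcp_rot: [0.703, -0.703, -0.072, 0.071]
ft_force: [-3.0, -0.7, 5.7]
finger_gap: 0.0417
clock: 6.5
position: [0.5349, 0.1057, 0.282]
tcp_rot: [0.703, -0.703, -0.072, 0.071]
ft_force: [-2.3, -0.7, 6.5]
finger_gap: 0.0419
```

```bash
for i in 1 2; do python3 -m handwheel '[{"dx":0,"dy":0,"dz":-1,"turn":0},{"dx":0,"dy":0,"dz":-2,"turn":0},{"dx":0,"dy":0,"dz":-2,"turn":0}]';done
```

```text
clock: 6.8
position: [0.535, 0.1057, 0.2818]
tcp_rot: [0.703, -0.703, -0.072, 0.072]
ft_force: [-6.7, -1.5, 16.0]
finger_gap: 0.0421
clock: 7.1
position: [0.5351, 0.1057, 0.2817]
tcp_rot: [0.703, -0.703, -0.072, 0.071]
ft_force: [-11.8, -2.0, 27.6]
finger_gap: 0.0418
```

```bash
python3 -m handwheel '[{"dx":0,"dy":0,"dz":2,"turn":0},{"dx":0,"dy":0,"dz":3,"turn":0},{"dx":0,"dy":0,"dz":3,"turn":0}]';python3 -m handwheel '[{"dx":0,"dy":0,"dz":0,"turn":0},{"dx":0,"dy":0,"dz":0,"turn":0},{"dx":0,"dy":0,"dz":0,"turn":0},{"dx":0,"dy":0,"dz":0,"turn":0}]' 0.6; python3 -m handwheel '[{"dx":0,"dy":0,"dz":15,"turn":0},{"dx":0,"dy":0,"dz":40,"turn":0},{"dx":0,"dy":0,"dz":80,"turn":0},{"dx":0,"dy":-40,"dz":120,"turn":0},{"dx":0,"dy":-80,"dz":125,"turn":0},{"dx":0,"dy":-120,"dz":125,"turn":0},{"dx":0,"dy":-120,"dz":125,"turn":0}]'; python3 - <<'E'
from h import *
c=cap('scene');cv2.imwrite('pics/s4.png',cv2.cvtColor(cv2.resize(c['color'][90:240,190:330],None,fx=4,fy=4,interpolation=cv2.INTER_CUBIC),cv2.COLOR_RGB2BGR))
c=cap('top');cv2.imwrite('pics/t4.png',cv2.cvtColor(cv2.resize(c['color'][150:245,180:285],None,fx=6,fy=6,interpolation=cv2.INTER_CUBIC),cv2.COLOR_RGB2BGR))
P=cloud(c);b=P[170:230,195:245].reshape(-1,3);m=(np.hypot(b[:,0]-.5345,b[:,1]-.105)<.045)
print(b[m][:, 2].round(3).tolist()[:0]);t=b[(np.hypot(b[:,0]-.5345,b[:,1]-.105)<.018)];print('cap z',np.median(t[:,2]))
f=b[(b[:,2]>.12)&(b[:,2]<.136)];print('frame z',np.median(f[:,2]))
E
```

```text
clock: 7.4
position: [0.5349, 0.1057, 0.2819]
tcp_rot: [0.703, -0.703, -0.072, 0.071]
ft_force: [-3.9, -0.6, 11.2]
finger_gap: 0.0416
clock: 7.8
position: [0.5346, 0.1056, 0.2794]
tcp_rot: [0.703, -0.703, -0.072, 0.072]
ft_force: [-0.1, 0.4, 0.5]
finger_gap: 0.0687
clock: 8.5
position: [0.5348, -0.018, 0.407]
tcp_rot: [-0.703, 0.705, 0.071, -0.069]
ft_force: [-0.1, 0.9, 0.9]
finger_gap: 0.0682
[]
cap z 0.12408449578158079
frame z 0.12800995364392853
```

View pics/s4.png

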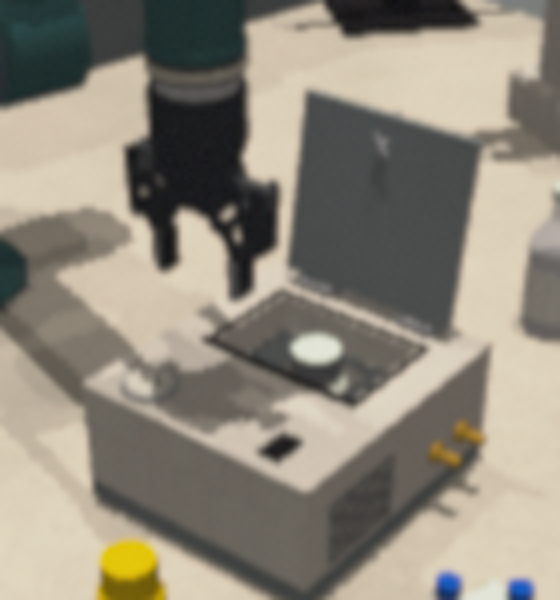

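View pics/t4.png

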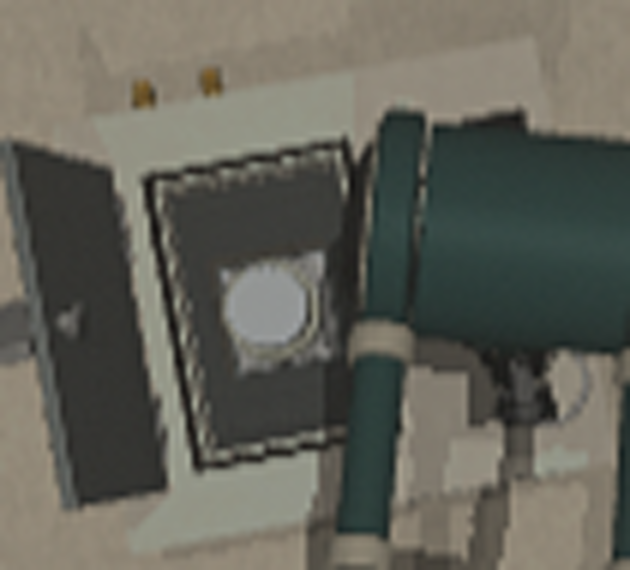

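```bash
python3 -m handwheel '[{"dx":0,"dy":0,"dz":40,"turn":0},{"dx":0,"dy":0,"dz":85,"turn":0},{"dx":2,"dy":25,"dz":125,"turn":0},{"dx":6,"dy":65,"dz":130,"turn":0},{"dx":10,"dy":105,"dz":130,"turn":0},{"dx":14,"dy":145,"dz":130,"turn":0},{"dx":18,"dy":185,"dz":130,"turn":0},{"dx":22,"dy":225,"dz":130,"turn":0}]' -1 40; python3 -m handwheel '[{"dx":4,"dy":35,"dz":0,"turn":0},{"dx":6,"dy":57,"dz":0,"turn":0},{"dx":6,"dy":57,"dz":-35,"turn":0},{"dx":6,"dy":57,"dz":-67,"turn":0},{"dx":6,"dy":57,"dz":-67,"turn":0},{"dx":6,"dy":57,"dz":-67,"turn":0}]'; python3 - <<'E'
from h import *
print(manip.get_obs()['joint_pos'].round(2))
c=cap('scene');cv2.imwrite('pics/s5.png',cv2.cvtColor(cv2.resize(c['color'][60:230,190:360],None,fx=3.5,fy=3.5,interpolation=cv2.INTER_CUBIC),cv2.COLOR_RGB2BGR))
c=cap('top');cv2.imwrite('pics/t5.png',cv2.cvtColor(cv2.resize(c['color'][120:260,120:285],None,fx=4,fy=4,interpolation=cv2.INTER_CUBIC),cv2.COLOR_RGB2BGR))
E
```

```text
clock: 9.4
position: [0.5558, 0.2139, 0.5347]
tcp_rot: [0.704, -0.703, -0.072, 0.073]
ft_force: [0.8, 0.7, 0.1]
finger_gap: -0.0002
clock: 10.0
position: [0.562, 0.2686, 0.4672]
tcp_rot: [-0.703, 0.704, 0.071, -0.073]
ft_force: [0.1, 0.8, 0.6]
finger_gap: -0.0
[0.41 0.14 1.64 0.   1.37 0.2 ]
```

View pics/s5.png

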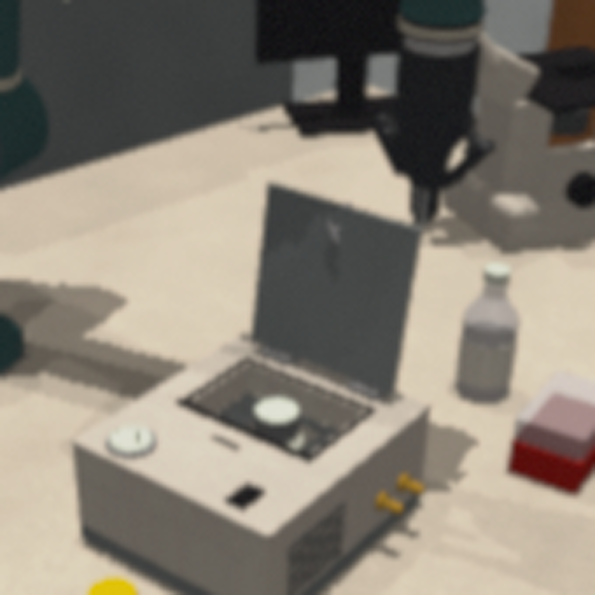

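View pics/t5.png

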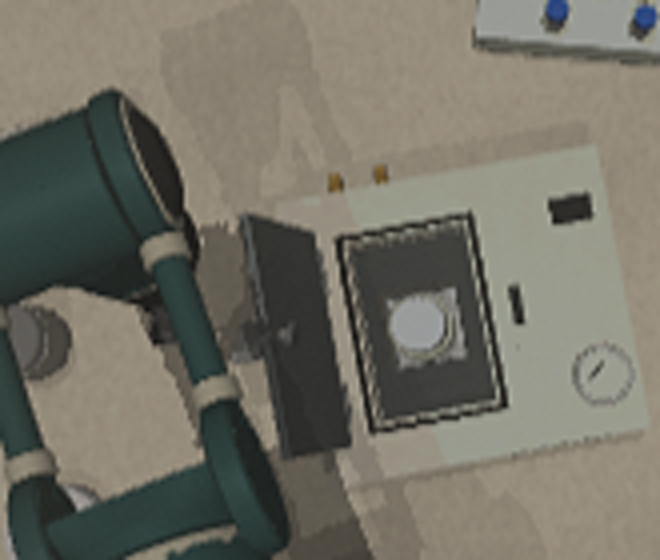

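```bash
python3 -m handwheel '[{"dx":3.2,"dy":-15.7,"dz":0,"turn":0},{"dx":6,"dy":-30,"dz":0,"turn":0},{"dx":8,"dy":-39,"dz":0,"turn":0},{"dx":10,"dy":-48,"dz":0,"turn":0},{"dx":11.5,"dy":-56,"dz":0,"turn":0},{"dx":13,"dy":-63,"dz":0,"turn":0},{"dx":13,"dy":-63,"dz":0,"turn":0}]'; python3 - <<'E'
from h import *
c=cap('scene');cv2.imwrite('pics/s6.png',cv2.cvtColor(cv2.resize(c['color'][60:230,190:360],None,fx=3.5,fy=3.5,interpolation=cv2.INTER_CUBIC),cv2.COLOR_RGB2BGR))
E
```

```text
clock: 10.8
position: [0.5758, 0.2034, 0.4675]
tcp_rot: [-0.703, 0.704, 0.071, -0.071]
ft_force: [0.1, 1.0, -1.0]
finger_gap: -0.0001
```

View pics/s6.png

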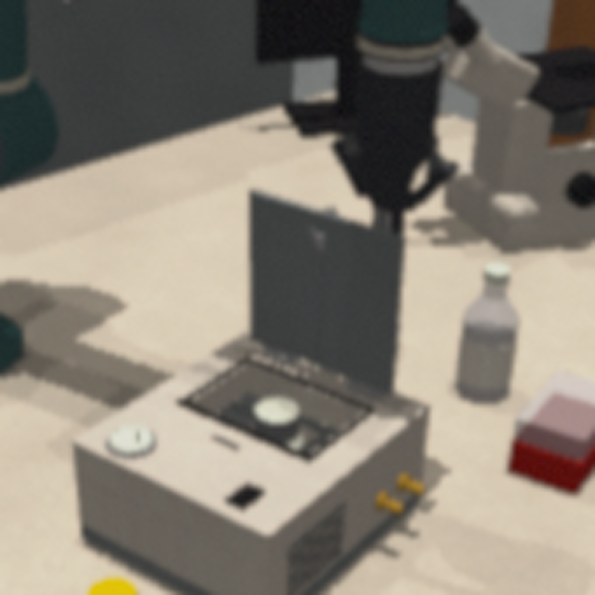

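```bash
python3 -m handwheel '[{"dx":2.2,"dy":-10.8,"dz":-9,"turn":0},{"dx":4.9,"dy":-23.5,"dz":-10,"turn":0},{"dx":7.5,"dy":-36,"dz":-12.5,"turn":0},{"dx":10,"dy":-48.5,"dz":-16,"turn":0},{"dx":12.5,"dy":-60.5,"dz":-21,"turn":0},{"dx":15,"dy":-72,"dz":-26.5,"turn":0},{"dx":17,"dy":-83,"dz":-33.5,"turn":0},{"dx":19,"dy":-93,"dz":-41,"turn":0}]'; python3 - <<'E'
from h import *
c=cap('scene');cv2.imwrite('pics/s7.png',cv2.cvtColor(cv2.resize(c['color'][60:230,190:360],None,fx=3.5,fy=3.5,interpolation=cv2.INTER_CUBIC),cv2.COLOR_RGB2BGR))
E
```

```text
clock: 11.65
position: [0.5948, 0.1102, 0.4264]
tcp_rot: [-0.703, 0.704, 0.072, -0.072]
ft_force: [-0.3, 0.1, 1.9]
finger_gap: 0.0004
```

View pics/s7.png

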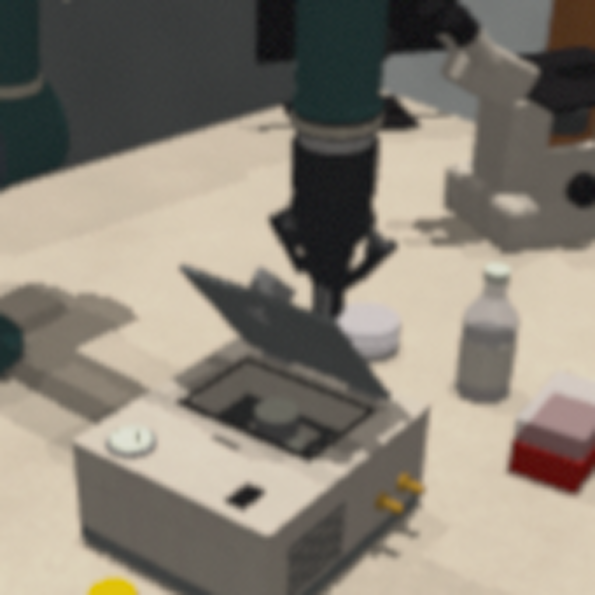

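```bash
python3 -m handwheel '[{"dx":2,"dy":-10,"dz":-8.5,"turn":0},{"dx":4,"dy":-19,"dz":-18,"turn":0},{"dx":5.5,"dy":-27,"dz":-28,"turn":0},{"dx":7,"dy":-34,"dz":-39,"turn":0},{"dx":8.5,"dy":-40,"dz":-50.5,"turn":0},{"dx":9.5,"dy":-45.5,"dz":-62.5,"turn":0},{"dx":10.5,"dy":-50,"dz":-75,"turn":0},{"dx":11,"dy":-53,"dz":-87,"turn":0}]';python3 -m handwheel '[{"dx":0,"dy":-1,"dz":-6,"turn":0},{"dx":0,"dy":-2,"dz":-12,"turn":0},{"dx":0,"dy":-2,"dz":-15,"turn":0},{"dx":0,"dy":-2,"dz":-18,"turn":0},{"dx":0,"dy":-2,"dz":-18,"turn":0}]'
```

```text
clock: 12.5
position: [0.6056, 0.0582, 0.3383]
tcp_rot: [-0.703, 0.703, 0.072, -0.072]
ft_force: [0.5, 1.1, 1.7]
finger_gap: -0.0001
clock: 13.0
position: [0.6056, 0.0568, 0.3215]
tcp_rot: [0.703, -0.703, -0.072, 0.072]
ft_force: [-0.5, 0.7, 0.5]
finger_gap: 0.0001
```

```bash
python3 -m handwheel '[{"dx":0,"dy":0,"dz":-2,"turn":0},{"dx":0,"dy":0,"dz":-2,"turn":0},{"dx":0,"dy":0,"dz":-2,"turn":0}]';python3 -m handwheel '[{"dx":0,"dy":0,"dz":-1.5,"turn":0},{"dx":0,"dy":0,"dz":-1.5,"turn":0}]'
```

```text
clock: 13.3
position: [0.6058, 0.0568, 0.3206]
tcp_rot: [0.703, -0.703, -0.072, 0.071]
ft_force: [-1.8, 1.6, 4.8]
finger_gap: 0.0001
clock: 13.5
position: [0.6058, 0.0567, 0.3203]
tcp_rot: [0.703, -0.703, -0.072, 0.071]
ft_force: [-3.8, 0.5, 11.1]
finger_gap: 0.0002
```

```bash
python3 -m handwheel '[{"dx":0,"dy":0,"dz":25,"turn":0},{"dx":0,"dy":0,"dz":65,"turn":0},{"dx":0,"dy":-30,"dz":95,"turn":0},{"dx":0,"dy":-70,"dz":110,"turn":0},{"dx":0,"dy":-110,"dz":110,"turn":0},{"dx":0,"dy":-150,"dz":110,"turn":0},{"dx":0,"dy":-150,"dz":110,"turn":0}]' -0.2; python3 - <<'E'
from h import *
c=cap('scene');cv2.imwrite('pics/s8.png',cv2.cvtColor(cv2.resize(c['color'][110:230,190:340],None,fx=5,fy=5,interpolation=cv2.INTER_CUBIC),cv2.COLOR_RGB2BGR))
c=cap('top');cv2.imwrite('pics/t8.png',cv2.cvtColor(cv2.resize(c['color'][150:245,180:285],None,fx=6,fy=6,interpolation=cv2.INTER_CUBIC),cv2.COLOR_RGB2BGR))
E
```

```text
clock: 14.2
position: [0.6055, -0.0976, 0.4282]
tcp_rot: [-0.703, 0.704, 0.07, -0.07]
ft_force: [-0.3, 0.1, -0.5]
finger_gap: 0.0342
```

View pics/s8.png

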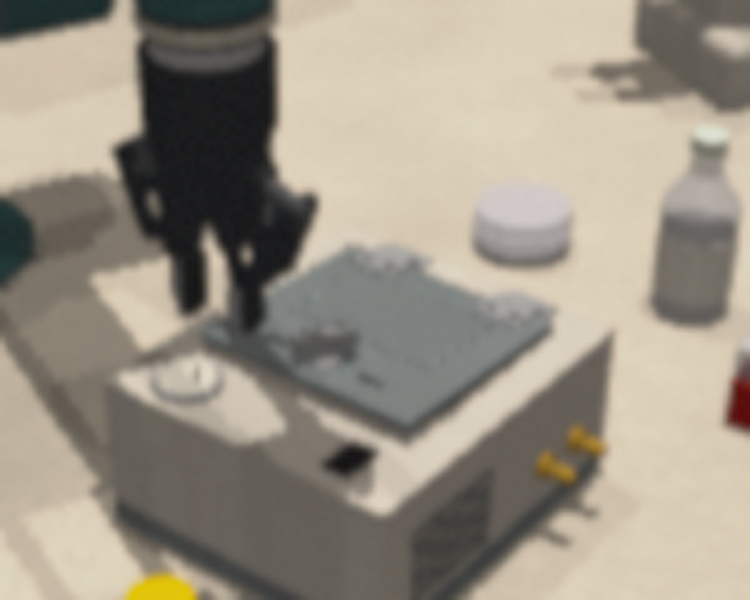

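View pics/t8.png

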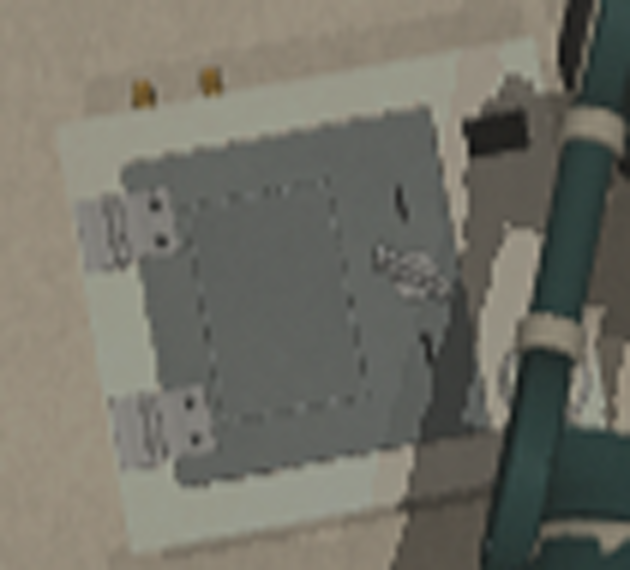

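```bash
python3 - <<'E'
from h import *
c=load('top')
X=lambda u,v,z: plane(c,np.array([[u/6+179.5,v/6+149.5]]),z)[0,:2]*1000
zt=.171
a,b=X(378,251,zt),X(447,294,zt);print('wing',a,b,(a+b)/2,np.degrees(np.arctan2(*(b-a)[::-1])),np.linalg.norm(a-b))
m,n=X(401,202,.148),X(427,346,.148);print('marks',m,n,(m+n)/2,np.degrees(np.arctan2(*(m-n)[::-1])),np.linalg.norm(m-n))
P=cloud(c);q=P[180:205,235:262].reshape(-1,3);t=q[(q[:,2]>.158)];print(len(t),t.mean(0),t[:,2].max())
t2=t[:,:2]*1000;cov=np.cov(t2.T);w,v=np.linalg.eigh(cov);print(w,np.degrees(np.arctan2(v[1,1],v[0,1])),cv2.minAreaRect(t2.astype(np.float32)))
W=np.array([534.5,105]);print('exp',W-80*np.array([-.203,.979]))
cv2.imwrite('pics/w8.png',cv2.cvtColor(cv2.resize(c['color'][176:214,232:266],None,fx=16,fy=16,interpolation=cv2.INTER_CUBIC),cv2.COLOR_RGB2BGR))
E
```

```text
wing [561.89223232  47.14521813] [539.50259882   9.86251406] [550.69741557  28.50386609] -120.98636355847538 43.48902977114555
marks [590.66664227  35.56954146] [512.45154699  20.02106281] [551.55909463  27.79530213] 11.243325922392323 79.74557240525556
44 [0.55186367 0.02926024 0.17014836] 0.1768669468868084
[  8.6165324  167.99555394] 65.23176946948305 ((551.47314453125, 28.90509796142578), (43.15917205810547, 9.783979415893555), 64.8346939086914)
exp [550.74  26.68]
```

View pics/w8.png

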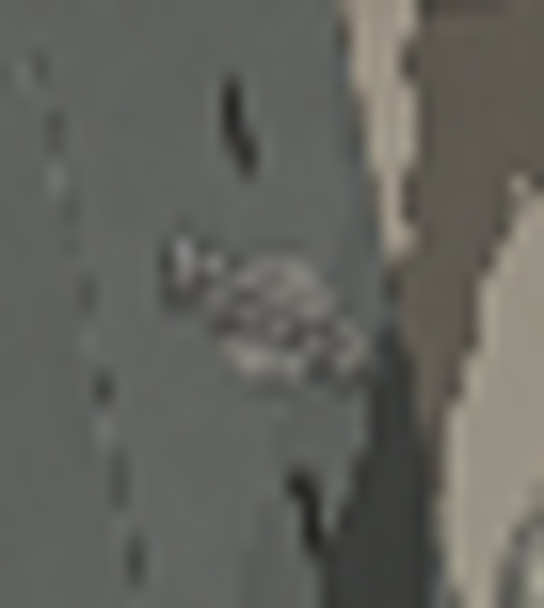

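```bash
python3 -m handwheel '[{"dx":-12,"dy":28,"dz":0,"turn":-8},{"dx":-26,"dy":60,"dz":0,"turn":-16},{"dx":-40,"dy":95,"dz":0,"turn":-24},{"dx":-54,"dy":126,"dz":0,"turn":-32},{"dx":-54,"dy":126,"dz":-20,"turn":-39.7},{"dx":-54,"dy":126,"dz":-50,"turn":-39.7},{"dx":-54,"dy":126,"dz":-60,"turn":-39.7},{"dx":-54,"dy":126,"dz":-60,"turn":-39.7}]' -0.1 40; python3 - <<'E'
from h import *
print(manip.get_obs()['position'])
c=cap('scene');cv2.imwrite('pics/s9.png',cv2.cvtColor(cv2.resize(c['color'][130:210,210:300],None,fx=7,fy=7,interpolation=cv2.INTER_CUBIC),cv2.COLOR_RGB2BGR))
E
```

```text
clock: 15.1
position: [0.5506, 0.0335, 0.3658]
tcp_rot: [-0.686, 0.687, -0.172, 0.169]
ft_force: [-0.6, -0.3, -0.1]
finger_gap: 0.0383
[0.55055285 0.03354185 0.36583485]
```

View pics/s9.png

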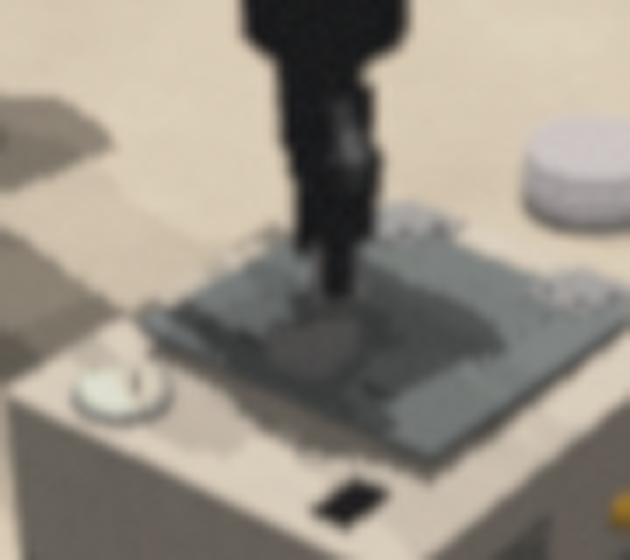

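```bash
python3 -m handwheel '[{"dx":0.5,"dy":-5,"dz":0,"turn":0},{"dx":0.5,"dy":-5,"dz":-12,"turn":0},{"dx":0.5,"dy":-5,"dz":-24,"turn":0},{"dx":0.5,"dy":-5,"dz":-34,"turn":0},{"dx":0.5,"dy":-5,"dz":-38,"turn":0},{"dx":0.5,"dy":-5,"dz":-38,"turn":0}]'; python3 -m handwheel '[{"dx":0,"dy":0,"dz":0,"turn":0},{"dx":0,"dy":0,"dz":0,"turn":0},{"dx":0,"dy":0,"dz":0,"turn":0},{"dx":0,"dy":0,"dz":0,"turn":0}]' -1 40; python3 -c "
from plant import manip;o=manip.get_obs();print(o['moment'],o['joint_pos'].round(2))"
```

```text
clock: 15.75
position: [0.5516, 0.0276, 0.3287]
tcp_rot: [-0.686, 0.686, -0.172, 0.17]
ft_force: [-0.7, -0.5, -0.0]
finger_gap: 0.0385
clock: 16.15
position: [0.5508, 0.0287, 0.3305]
tcp_rot: [0.687, -0.685, 0.173, -0.17]
ft_force: [-7.4, 4.8, 3.7]
finger_gap: 0.0092
[ 0.68620124  1.01482066 -0.0410901 ] [0.01 0.09 1.95 0.   1.11 0.49]
```

```bash
python3 -m handwheel '[{"dx":-1,"dy":0.7,"dz":0,"turn":-7},{"dx":-1,"dy":0.7,"dz":0,"turn":-14},{"dx":-1,"dy":0.7,"dz":0,"turn":-21},{"dx":-1,"dy":0.7,"dz":0,"turn":-28},{"dx":-1,"dy":0.7,"dz":0,"turn":-35},{"dx":-1,"dy":0.7,"dz":0,"turn":-42},{"dx":-1,"dy":0.7,"dz":0,"turn":-50},{"dx":-1,"dy":0.7,"dz":0,"turn":-50}]'; python3 - <<'E'
from h import *
from scipy.spatial.transform import Rotation as R
o=manip.get_obs();q=o['tcp_rot'];M=R.from_quat([*q[1:],q[0]]).as_matrix();print(np.degrees(np.arctan2(M[1,0],M[0,0])),o['position'],o['ft_force'],o['moment'],o['joint_pos'].round(2))
c=cap('scene');cv2.imwrite('pics/s10.png',cv2.cvtColor(cv2.resize(c['color'][130:210,210:300],None,fx=7,fy=7,interpolation=cv2.INTER_CUBIC),cv2.COLOR_RGB2BGR))
c=cap('top');cv2.imwrite('pics/t10.png',cv2.cvtColor(cv2.resize(c['color'][150:245,180:285],None,fx=6,fy=6,interpolation=cv2.INTER_CUBIC),cv2.COLOR_RGB2BGR))
E
```

```text
clock: 16.95
position: [0.5511, 0.0278, 0.3304]
tcp_rot: [-0.549, 0.55, -0.445, 0.446]
ft_force: [-0.7, -3.1, -1.6]
finger_gap: 0.0091
-78.04304129468603 [0.55113326 0.02783233 0.33041535] [-0.70538987 -3.14583601 -1.63282492] [-0.82794766 -0.28380555 -0.09813639] [ 0.01  0.09  1.95 -0.    1.1   1.37]
```

View pics/s10.png

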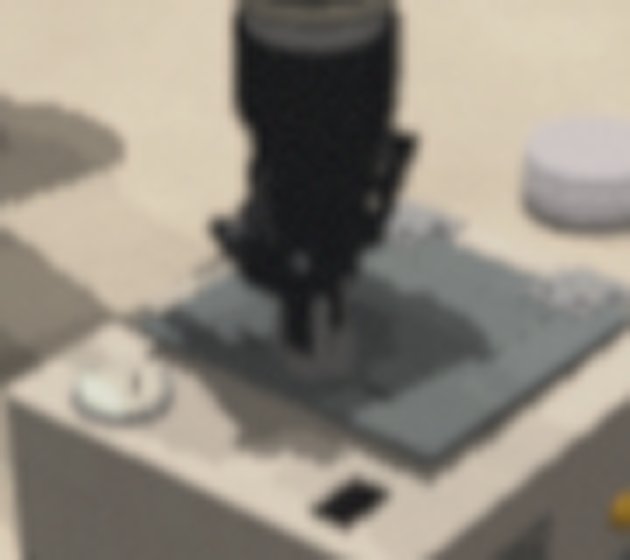

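View pics/t10.png

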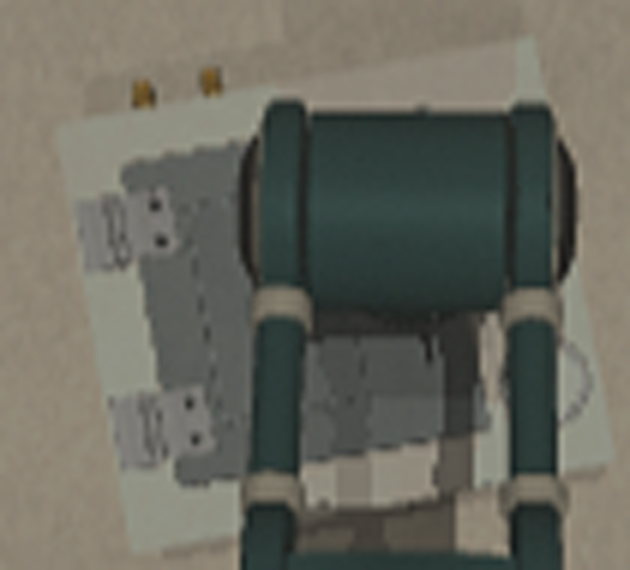

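```bash
python3 -m handwheel '[{"dx":0,"dy":0,"dz":-1,"turn":0},{"dx":0,"dy":0,"dz":-3,"turn":0},{"dx":0,"dy":0,"dz":-4,"turn":0},{"dx":0,"dy":0,"dz":-4,"turn":0}]' -1 60;python3 -m handwheel '[{"dx":0,"dy":0,"dz":-1,"turn":0},{"dx":0,"dy":0,"dz":-2,"turn":0},{"dx":0,"dy":0,"dz":-2,"turn":0}]'
```

```text
clock: 17.45
position: [0.5513, 0.0275, 0.3272]
tcp_rot: [-0.549, 0.55, -0.444, 0.445]
ft_force: [-2.6, -6.2, 3.5]
finger_gap: 0.008
clock: 17.75
position: [0.5513, 0.0274, 0.3259]
tcp_rot: [-0.549, 0.55, -0.444, 0.445]
ft_force: [-4.5, -7.5, 6.0]
finger_gap: 0.0086
```

```bash
for i in 1 2; do python3 -m handwheel '[{"dx":0,"dy":-0.5,"dz":-1,"turn":0},{"dx":0,"dy":-0.5,"dz":-2,"turn":0},{"dx":0,"dy":-0.5,"dz":-2,"turn":0}]';done
```

```text
clock: 18.05
position: [0.5514, 0.0271, 0.3244]
tcp_rot: [-0.55, 0.55, -0.444, 0.445]
ft_force: [-5.4, -6.0, 8.8]
finger_gap: 0.0079
clock: 18.35
position: [0.5513, 0.0268, 0.3227]
tcp_rot: [-0.55, 0.55, -0.444, 0.445]
ft_force: [-6.0, -5.5, 10.5]
finger_gap: 0.0083
```

```bash
for i in 1 2; do python3 -m handwheel '[{"dx":0,"dy":-0.5,"dz":-1,"turn":0},{"dx":0,"dy":-0.5,"dz":-2,"turn":0},{"dx":0,"dy":-0.5,"dz":-2,"turn":0}]';done; python3 -m handwheel '[{"dx":0,"dy":0,"dz":-1,"turn":0},{"dx":0,"dy":0,"dz":-1,"turn":0}]'
```

```text
clock: 18.65
position: [0.5514, 0.0266, 0.3226]
tcp_rot: [0.55, -0.55, 0.444, -0.445]
ft_force: [-11.5, -5.3, 19.8]
finger_gap: 0.0082
clock: 18.95
position: [0.5514, 0.0264, 0.3224]
tcp_rot: [0.55, -0.549, 0.444, -0.445]
ft_force: [-14.8, -3.3, 29.3]
finger_gap: 0.0083
clock: 19.15
position: [0.5514, 0.0264, 0.3224]
tcp_rot: [0.55, -0.549, 0.444, -0.445]
ft_force: [-17.7, -2.6, 34.6]
finger_gap: 0.008
```

```bash
python3 -m handwheel '[{"dx":-1,"dy":0,"dz":0.8,"turn":0},{"dx":-1,"dy":0,"dz":0.8,"turn":0},{"dx":-1,"dy":0,"dz":0.8,"turn":0},{"dx":-1,"dy":0,"dz":0.8,"turn":0}]'; python3 - <<'E'
from h import *
from scipy.spatial.transform import Rotation as R
o=manip.get_obs();q=o['tcp_rot'];M=R.from_quat([*q[1:],q[0]]).as_matrix();print(np.degrees(np.arctan2(M[1,0],M[0,0])),o['position'],o['moment'])
W=np.array([.5345,.105]);ax=np.array([.979,.203]);ay=np.array([-.203,.979])
def ana(c,nm):
    P=cloud(c).reshape(-1,3);x=(P[:,:2]-W)@ax;y=(P[:,:2]-W)@ay-.075
    m=(abs(x)<.085)&(y<-.05)&(y>-.172)&(abs(P[:,2]-.142)<.012)&((abs(x)>.03)|(y>-.12))
    A=np.c_[y[m],np.ones(m.sum())];z=P[m,2]
    for _ in range(4):
        s=np.linalg.lstsq(A,z,rcond=None)[0];r=abs(A@s-z);k=r<.004;A,z=A[k],z[k]
    f=(abs(x)<.11)&(y>-.2)&(y<-.186)&(abs(P[:,2]-.13)<.006)
    print(nm,len(z),'angle',-s[0],'z at -150',s[1]-.15*s[0],'frame',np.median(P[f,2]),f.sum())
ana(load('top'),'prev top(t10)');ana(load('scene'),'prev scene')
c=cap('scene');ana(c,'scene');cv2.imwrite('pics/s11.png',cv2.cvtColor(cv2.resize(c['color'][110:230,190:310],None,fx=5,fy=5,interpolation=cv2.INTER_CUBIC),cv2.COLOR_RGB2BGR))
c=cap('top');ana(c,'top');cv2.imwrite('pics/t11.png',cv2.cvtColor(cv2.resize(c['color'][150:245,180:285],None,fx=6,fy=6,interpolation=cv2.INTER_CUBIC),cv2.COLOR_RGB2BGR))
E
```

```text
clock: 19.55
position: [0.551, 0.0264, 0.3225]
tcp_rot: [0.551, -0.549, 0.444, -0.446]
ft_force: [-12.5, -3.0, 27.9]
finger_gap: 0.0083
-77.94374719370647 [0.55096891 0.02644212 0.32246304] [-0.33170248  1.87274762  0.06630099]
prev top(t10) 590 angle 0.03967666802656389 z at -150 0.14543740917202444 frame 0.12884816267825472 73
prev scene 594 angle 0.0426984974502021 z at -150 0.14540592072462385 frame 0.12796989955957955 137
scene 625 angle -0.00672244970612865 z at -150 0.13800251034186875 frame 0.12816299536376183 136
top 590 angle -0.00907869528804209 z at -150 0.13799410864709707 frame 0.12858176355080125 86
```

View pics/s11.png

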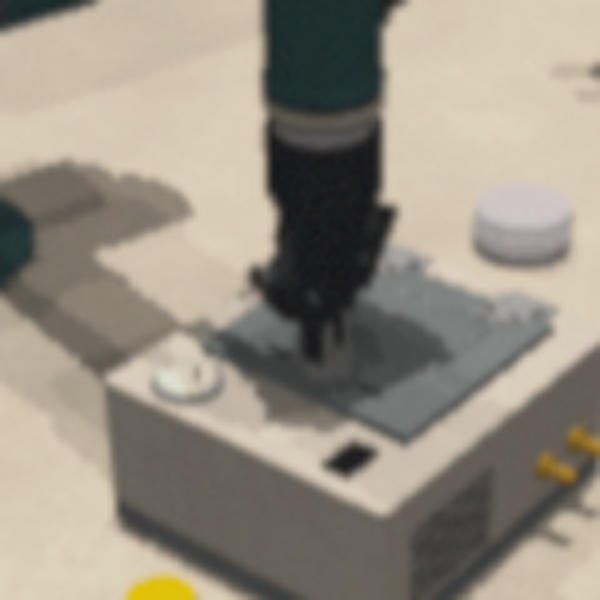

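```bash
python3 - <<'E'
from h import *
c=load('top');P=cloud(c)
for nm,b in dict(jar=(310,332,217,240),tin=(350,374,195,217),y1=(290,314,170,192),y2=(325,350,145,168),media_b=(105,140,192,218),dish=(118,150,238,270),media_a=(352,385,150,178)).items():
    p=P[b[2]:b[3],b[0]:b[1]].reshape(-1,3);p=p[p[:,2]>.02];zt=np.percentile(p[:,2],95);t=p[p[:,2]>zt-.006];print(nm,zt.round(3),t.mean(0).round(4))
o=manip.get_obs();print(o['ft_force'],o['position'])
manip.hand_in()
E
```

```text
jar 0.065 [ 0.45   -0.2251  0.0621]
tin 0.055 [ 0.5326 -0.3708  0.0516]
y1 0.088 [ 0.6188 -0.1578  0.085 ]
y2 0.088 [ 0.7081 -0.2801  0.085 ]
media_b 0.165 [0.5177 0.4576 0.1641]
dish 0.047 [0.3483 0.4228 0.0439]
media_a 0.164 [ 0.6746 -0.3867  0.1629]
[-13.30220524  -2.69664676  29.24905782] [0.55097269 0.02642192 0.32248659]
the job is handed in; nothing more can be done
```

The job is done and handed in at about 20 s. The canister is pressed home in the well, the cover is lowered over it, the wing is in line, and the arm is still holding the cover flush.

- **Canister:** It went down about 8 mm and stopped hard at 27.6 N. After release, the depth picture showed its cap about 4 mm below the frame; fully pressed should be 3 mm.
- **Cover and wing:** With the wing out of line, the cover came to rest at about 0.05 rad. I turned the wing about 50° clockwise. The jaw angle puts it at 12.0°, against 11.2–11.7° measured for the marks and the station. The gripper hid the wing at the end, so I have no picture of it after the turn.
- **Flush check:** The wing then dropped a further 7.8 mm to a hard stop, as expected for a pin entering its slot. Fitting the cover in both cameras gave 0.04 rad before pressing and between -0.007 and -0.009 rad after. I take that as flush, with the offset down to calibration.
- **Holding force:** It is pressing with about 29 N downward. There is also about 13 N sideways, which I eased but did not remove.
- **Other objects:** The jar, tin, both media bottles, the dishes and the two yellow look-alikes measured within about 3 mm of where they started. I did not re-measure the tip box, tube rack or timer, but no move came near them.

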